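# Put the bench supplies back in their fitted holders

## Task

Tidy the worktop in front of the saw: put the box of screws, the screw jar, the tape measure and the glue bottle back, each into the routed plywood holder whose recess has its shape. Each must stand upright, down flat on the floor of its own recess, and none may be tipped over on the way; leave the pencil and the tin of stain where they are.

Things in the scene. Friction and masses are not known exactly. Their poses are not given: they have to be found in the camera images.
- screw_box: Cardboard box of deck screws, closed, yellow-and-wood-coloured block, 62 x 92 x 49 mm (x, y, z), 0.4 kg, loose. Origin: centre of its underside; z up, long side along its y.
- screw_jar: Clear round jar of screws with a red screw-on lid (the lid is fixed), 66 mm in diameter, 93 mm high (lid 64 mm across from 74 mm up), 0.3 kg, loose, standing upright. Origin: centre of its underside; z up.
- tape_measure: Yellow tape measure standing on edge, 0.28 kg, loose. Its case is 34 mm thick along x, spans y from -29 to +39 mm and is 68 mm high; the blade with its hook sticks out to y = -50 mm near the table, a black belt clip to y = +50 mm. Grip it across the 34 mm. Origin: centre of its underside, midway along the overall 99 mm; z up, length along y.
- glue_bottle: Cream glue bottle, orange nozzle, 0.27 kg, loose, upright. Body 44 mm along x, 66 mm along y, straight to about 110 mm, shoulders to 150 mm; collar 26 mm across from 150 to 167 mm; thin tip to 186 mm. Origin: centre of its underside; z up. (A like bottle far back beside the saw is not meant.)
- box_holder: Plywood holder screwed to the worktop, outer size 96 x 126 mm (x, y), 14 mm thick, with one felt-lined recess 78 x 108 mm (x, y), the widest rectangle, in its middle, 9 mm deep: the recess floor is 5 mm above the worktop. It is the place of the box of screws. Origin: centre of its underside; z up.
- jar_holder: Plywood holder screwed to the worktop, outer size 104 x 104 mm (x, y), 14 mm thick, with one felt-lined recess 82 mm in diameter, the only round one, in its middle, 9 mm deep: the recess floor is 5 mm above the worktop. It is the place of the screw jar. Origin: centre of its underside; z up.
- tape_holder: Plywood holder screwed to the worktop, outer size 70 x 134 mm (x, y), 14 mm thick, with one felt-lined recess 50 x 116 mm (x, y), the long narrow rectangle, in its middle, 9 mm deep: the recess floor is 5 mm above the worktop. It is the place of the tape measure, either way round. Origin: centre of its underside; z up.
- glue_holder: Plywood holder screwed to the worktop, outer size 78 x 100 mm (x, y), 14 mm thick, with one felt-lined recess 60 x 82 mm (x, y), the small rectangle, in its middle, 9 mm deep: the recess floor is 5 mm above the worktop. It is the place of the glue bottle. Origin: centre of its underside; z up.
- carpenter_pencil: Bystander: flat red carpenter's pencil lying on the worktop in front of the saw, 12 x 172 x 9 mm, loose. Origin: centre of its underside; length along y.
- paint_tin: Bystander: small round tin of wood stain standing to the right of the saw, in front of the drawer cabinet, 68 mm in diameter, 84 mm high, loose. Origin: centre of its underside; z up.

How it is judged:
By the outcome, as a careful person would: the job done as asked, in the order asked, and still so for the second after the job is handed in, with the robot touching nothing.
It also fails if it takes over 128 s, if anything falls off the work surface, if the arm or the gripper's body presses on something with over 40 N, if the wrist force passes 120 N, or if a joint passes its speed limit or range.

## Robot

A 6-joint arm with a two-finger parallel gripper is mounted at the origin on a cart in front of the work surface, level with it; the furniture and walls round the work are solid. World frame = base frame: x ahead of the robot, y to its left, z up, the work surface at z = 0. Lengths are in m, angles in degrees, forces in N, time in s.
With the tool pointing down it reaches from about 0.4 to 0.825 m from the base axis. Payload 7 kg.
Tool frame: the origin (TCP) lies at the very end of the fingers, on their centre line; the grasp point (between the pads) lies 19 mm behind it (ctrl.grip_depth is the distance from the TCP to the grasp point, in m); z points along the fingers, y is the line along which they close (so a half turn about z gives the same grasp; the last joint's range is limited). The gripper opens to 88 mm and grips with 3 to 60 N. Pads are 19 mm wide; open, the fingers measure 130 mm over their backs; the gripper's body (78 mm by 193 mm) begins 47 mm behind the grasp point.
Start: joints at [88.986, 20.546, 0.682, 0, -70.136, -16.507], TCP at [0.203, 0.644, 0.227] pointing down, gripper open.
Joint ranges: [-176.03, 176.03], [-82.01, 121.73], [-58.28, 71.71], [-173.87, 95.51], [-174.79, -0.11], [-173.66, 173.66]. Speed limits (degrees/s): [136.94, 136.94, 172.46, 180, 180, 180].

## Interface

Orientations are given as [roll, pitch, yaw] about the fixed x, y, z axes, in that order (R = Rz(yaw) Ry(pitch) Rx(roll)).
In Python, from plant import get_obs, eyes, ctrl, spotter gives the robot as it stands.
- The arm moves only by the shell command python3 -m crank 'ROWS'. ROWS is JSON, one flat list of numbers, 7 for each row, row after row: the turn, a rotation vector about the tool's x, y, z in rad, then the shift along the tool's x, y, z in mm, then the opening, from 0 (shut) to 1 (fully open). A call has 1 to 5 rows; each row shifts and turns the commanded pose from where the row before left it, along the tool's axes as they then stand; what a row does not reach is not made up. A row lasts 1/8 s, in which the tool goes at most 62.5 mm and 10.7 degrees, less where a joint would pass 70% of its speed; a pose out of reach is approached as far as the arm can. A call is refused whole if a number of a shift passes 62.5 or a number of a turn 0.188, either way. A call with a gripper value outside its range is refused whole. The fingers move at their own pace and stop on an object; the grip force is fixed at half the most. Time passes only in rows, so rows that do not move let the fingers close. It gives the time, the measured TCP pose, the force, the opening and the grip force at its end, in the units of the state.
- get_obs(): the state, without advancing time (a new reading comes with each control period).
- eyes.snapshot(name): name is "scene" or "top" or "wrist"; returns the picture (480x640x3 uint8, blue, green, red); there is no depth.
- eyes.camera_model(name): a dict with "fx", "fy", "cx", "cy" (pixels), "extrinsics" (4x4, takes a point from camera to world coordinates). Camera axes: x right, y down, z forward; pixel columns grow to the right and rows downward; lengths in m; the calibration is good to about 2 mm. The wrist camera is an equidistant fisheye: a pixel r from the principal point sees the ray r / f radians off the axis. A picture is of the moment at which its call begins: read the wrist's pose just before it. camera_model takes no time and is no camera call; for the wrist camera it gives the pose at the moment of the call.
- ctrl.close_job(): hands the job in; it is judged then, once.
Trained networks look in the newest picture that a camera, given by its name, has taken for a name from the list of things; names that differ only in an ending like _2 or _b are one class to them, and where a whole thing is asked for, a point or a joint stands for the part that bears it (a point fixed in the world has none). Each returns a list of dicts, best first, with "p" (0 to 1); they miss things now and then, are a little off and sometimes report something else, mostly with a low value. They report only what shows in the picture. A call takes as long as a camera call.
- spotter.outline_of(camera, target): "region" (480x640 bool, what is visible of it) and "rect" ([left, top, width, height] in pixels, round what is visible of it).
- spotter.place_of(camera, target): "location" ([column, row] in pixels: a listed point, or the origin of a listed thing).
The state is a dict: "clock": time; "joint_pos": joint angles; "qvel": joint speeds; "tau": joint torques, N m; "tool_pos": TCP position; "orientation": TCP orientation; "force": force on the tool from outside, world axes, zero at the start; "moment": the same for the moment, N m; "opening": finger opening in m; "gripper_force": force on a finger pad.
Only numpy, scipy, OpenCV 4.12 (cv2) and the standard library are available. Lean on these libraries where they do the work, as an engineer would, in place of code of your own. Each camera call takes 0.05 s, during which the arm holds its last target. There are 200 camera calls.

## Working session

There is one attempt and no reset: what is moved stays moved. The work goes in short steps, Python scripts to look and compute and a shell command to move; the robot and the scene stay as the last step left them, time stands still between calls to the robot, and variables do not carry over. Pictures are saved under pics/ and viewed, at most 17 in all, crops included, and the job is handed in when it is done.

```bash
ls; mkdir -p pics; python3 - <<'E'
from plant import get_obs, eyes, ctrl, spotter
import cv2,numpy as np
print(get_obs())
for n in ["scene","top"]:
    cv2.imwrite(f"pics/{n}0.png",eyes.snapshot(n))
    m=eyes.camera_model(n);print(n,m)
    for t in ["screw_box","screw_jar","tape_measure","glue_bottle","box_holder","jar_holder","tape_holder","glue_holder","carpenter_pencil","paint_tin"]:
        print(t,[(round(d['p'],2),np.round(d['location'])) for d in spotter.place_of(n,t)][:3],[(round(d['p'],2),d['rect']) for d in spotter.outline_of(n,t)][:2])
E
```

```text
pics
{'clock': 0.0, 'joint_pos': array([ 8.89840270e+01,  2.05901603e+01,  6.35754907e-01, -2.02677443e-02,
       -7.01368164e+01, -1.65073785e+01]), 'qvel': array([-0.02542218, -0.03188452, -0.04930578,  0.02967058, -0.05361897,
       -0.00543703]), 'tau': array([ 3.26777138e-05, -5.82707405e+01,  2.93048108e+01,  6.99691325e+00,
        6.94245362e-03, -1.66459645e-04]), 'tool_pos': array([0.20311106, 0.64321346, 0.22565167]), 'orientation': array([ 1.79907124e+02, -7.65422054e-03, -1.75302470e+01]), 'force': array([ 0.13806967,  0.14857488, -0.27476208]), 'moment': array([ 0.01127705, -0.02390555,  0.0314765 ]), 'gripper_force': 0.0, 'opening': 0.08772694167583722}
scene {'fx': 523.9506472165983, 'fy': 523.9506472165983, 'cx': 321.3675981982614, 'cy': 245.20726442252447, 'extrinsics': array([[ 0.79435861, -0.28534231,  0.53625942, -0.18856818],
       [-0.60728462, -0.39358193,  0.69014394, -1.03555719],
       [ 0.01413475, -0.87388388, -0.48592919,  0.74964455],
       [ 0.        ,  0.        ,  0.        ,  1.        ]])}
screw_box [(0.9, array([370., 274.]))] [(0.88, [348.7
[... 1579 characters left out ...]
.72, [165.5, 294.8, 34.0, 34.4])]
glue_bottle [(0.95, array([311., 234.]))] [(0.76, [296.7, 216.3, 31.4, 25.7])]
box_holder [(0.96, array([399., 307.])), (0.48, array([326., 309.]))] [(0.79, [368.4, 281.2, 59.2, 46.0])]
jar_holder [(0.74, array([325., 307.])), (0.47, array([456., 251.]))] [(0.61, [301.6, 284.2, 44.5, 48.0])]
tape_holder [(0.7, array([164., 250.])), (0.49, array([439., 185.]))] [(0.84, [132.8, 234.1, 62.2, 31.0])]
glue_holder [(0.89, array([465., 305.])), (0.2, array([459., 249.]))] [(0.59, [441.6, 282.6, 48.9, 45.9])]
carpenter_pencil [(0.51, array([266., 282.]))] [(0.54, [258.1, 278.8, 42.6, 8.0])]
paint_tin [(0.56, array([437., 186.]))] [(0.76, [425.5, 163.0, 34.1, 32.8])]
```

```bash
python3 - <<'E'
import cv2
a=cv2.imread("pics/top0.png");cv2.imwrite("pics/top0c.png",cv2.resize(a[140:360,110:510],None,fx=2,fy=2,interpolation=cv2.INTER_CUBIC))
E
```

```text
(no output)
```

View pics/top0c.png

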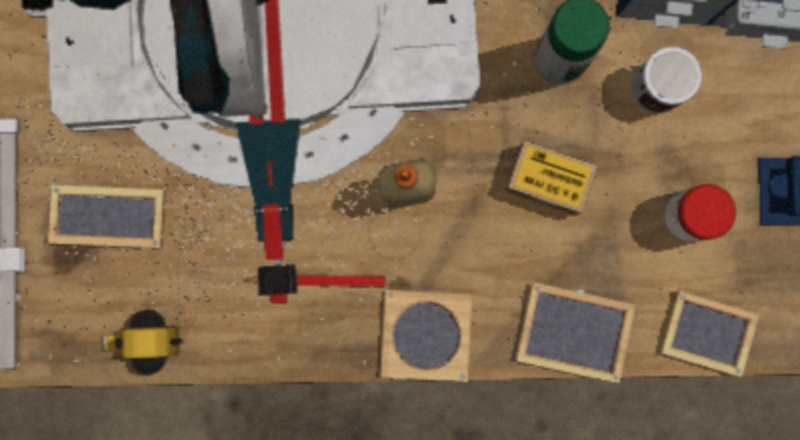

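View pics/scene0.png

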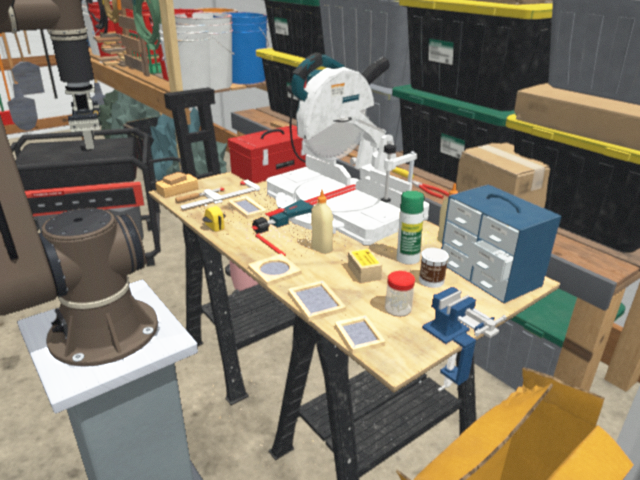

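The top view shows the holders: tape at crop (105,216), round at (427,335), box at (577,332), glue at (710,333). The objects are the box at (553,177), jar lid at (707,211), glue nozzle at (405,177) and tape at (147,342). The bottle by the tin is the green one, and the pencil is at (340,281). The networks agree except for jar and tin mix-ups in the outlines.

```bash
cat > h.py <<'E'
from plant import get_obs, eyes, ctrl, spotter
import cv2,numpy as np
def ray(n,uv,m=None):
    m=m or eyes.camera_model(n);T=m['extrinsics']
    uv=np.atleast_2d(np.asarray(uv,float));x=(uv[:,0]-m['cx'])/m['fx'];y=(uv[:,1]-m['cy'])/m['fy']
    if n=='wrist':
        r=np.hypot(x,y)+1e-12;d=np.c_[x/r*np.sin(r),y/r*np.sin(r),np.cos(r)]
    else: d=np.c_[x,y,np.ones_like(x)]
    return T[:3,3],d@T[:3,:3].T
def to_z(n,uv,z,m=None):
    o,d=ray(n,uv,m);return (o+d*((z-o[2])/d[:,2])[:,None])[:,:2]
def rect(n,mask,z,m=None):
    "largest blob -> world xy hull -> minAreaRect (mm): centre, size, yaw of long side"
    k,l,s,_=cv2.connectedComponentsWithStats(mask.astype(np.uint8))
    if k<2:return None
    i=1+np.argmax(s[1:,4]);c=np.argwhere(l==i)[:,::-1]
    p=to_z(n,c,z,m)*1000
    (cx,cy),(w,h),a=cv2.minAreaRect(p.astype(np.float32))
    if w<h:w,h,a=h,w,a+90
    return np.round([cx,cy,w,h,(a+90)%180-90,s[i,4]],1)
E
python3 - <<'E'
from h import *
a=cv2.imread("pics/top0.png");H=cv2.cvtColor(a,cv2.COLOR_BGR2HSV).astype(int)
def win(u0,u1,v0,v1):
    w=np.zeros(a.shape[:2],bool);w[140+v0//2:140+v1//2,110+u0//2:110+u1//2]=1;return w
felt=(H[...,1]<75)
yel=(abs(H[...,0]-25)<6)&(H[...,1]>170)&(H[...,2]>110)
red=((H[...,0]<6)|(H[...,0]>174))&(H[...,1]>170)
for n,w,mk,z in [("tapeH",win(56,156,194,240),felt,.005),("jarH",win(386,466,296,375),felt,.005),("boxH",win(522,630,290,375),felt,.005),("glueH",win(666,754,296,372),felt,.005),
  ("box",win(500,610,130,220),yel,.049),("jar",win(660,750,170,250),red,.093),("tape",win(95,190,300,385),yel,.068),("nozzle",win(380,430,150,200),(H[...,0]<12)&(H[...,1]>170),.16)]:
    print(n,rect("top",mk&w,z))
print(eyes.camera_model("wrist"))
E
```

```text
tapeH [587.7 373.6 114.   48.3  87.9 938. ]
jarH [ 4.468e+02 -1.440e+01  7.920e+01  7.730e+01  5.000e-01  8.590e+02]
boxH [ 451.9 -193.6  106.3   76.2   77.9 1386. ]
glueH [ 451.5 -356.5   79.6   58.    73.5  786. ]
box [ 637.2 -160.9   77.1   47.9   71.1  585. ]
jar [ 593.8 -331.8   63.2   61.2  -63.7  600. ]
tape [439.4 308.9  54.9  32.  -89.6 330. ]
nozzle [625.   13.7  20.1  18.9  14.6  45. ]
{'fx': 371.64829954431775, 'fy': 371.64829954431775, 'cx': 314.32449193069726, 'cy': 241.38513730102656, 'extrinsics': array([[-2.99075266e-01, -9.11320560e-01, -2.82929005e-01,
         2.81099748e-01],
       [-9.54229465e-01,  2.85521871e-01,  8.90134247e-02,
         6.19121417e-01],
       [-3.37345232e-04,  2.96600907e-01, -9.55001460e-01,
         3.83997138e-01],
       [ 0.00000000e+00,  0.00000000e+00,  0.00000000e+00,
         1.00000000e+00]])}
```

```bash
cat >> h.py <<'E'
def go(x,y,z,yaw):
    "print tool-axis turn (rad about z) and, once turned, the shift in mm to a world TCP target (m, deg)"
    o=get_obs();p=o['tool_pos'];y0=o['orientation'][2];d=(np.array([x,y,z])-p)*1000
    c,s=np.cos(np.radians(yaw)),np.sin(np.radians(yaw))
    print("t",o['clock'],"p",np.round(p*1000,1),"rpy",np.round(o['orientation'],1),"turn",round(-np.radians((yaw-y0+180)%360-180),3),"shift",np.round([d[0]*c+d[1]*s,d[0]*s-d[1]*c,-d[2]],1))
E
python3 -m crank '[0,0,0.177,0,0,0,1, 0,0,0.177,0,0,0,1, 0,0,0.177,0,0,0,1, 0,0,0.177,0,0,0,1, 0,0,0.177,0,0,0,1]'
python3 -m crank '[0,0,0.177,0,0,0,1, 0,0,0.177,0,0,0,1, 0,0,0.177,0,0,0,1, 0,0,0.177,0,0,0,1]'
python3 -c "from h import *;go(.637,-.161,.2,-109)"
```

```text
clock: 2.72
tool_pos: [0.2032, 0.6436, 0.2266]
orientation: [-180.0, -0.0, -68.6]
force: [0.6, -0.3, 0.3]
opening: 0.0879
gripper_force: 0.0
clock: 3.22
tool_pos: [0.2032, 0.6437, 0.2266]
orientation: [-180.0, -0.0, -109.1]
force: [0.5, 0.1, 0.4]
opening: 0.0879
gripper_force: 0.0
t 3.225 p [203.2 643.7 226.6] rpy [-180.    -0.  -109.1] turn -0.002 shift [ 619.6 -672.1   26.6]
```

```bash
for i in 1; do
python3 -m crank '[0,0,0,34,-37,0,1, 0,0,0,34,-37,0,1, 0,0,0,34,-37,0,1, 0,0,0,34,-37,0,1, 0,0,0,34,-37,0,1]' >/dev/null
python3 -m crank '[0,0,0,34,-37,0,1, 0,0,0,34,-37,0,1, 0,0,0,34,-37,0,1, 0,0,0,34,-37,0,1, 0,0,0,34,-37,0,1]'>/dev/null
python3 -m crank '[0,0,0,34,-37,0,1, 0,0,0,34,-37,0,1, 0,0,0,34,-37,0,1, 0,0,0,34,-37,0,1, 0,0,0,34,-37,0,1]'>/dev/null
python3 -m crank '[0,0,0,34,-37,0,1, 0,0,0,34,-37,0,1, 0,0,0,34,-37,0,1, 0,0,0,0,0,26,1, 0,0,0,0,0,0,1]'; done
python3 - <<'E'
from h import *
m=eyes.camera_model("wrist");a=eyes.snapshot("wrist");cv2.imwrite("pics/w1.png",a)
np.save("w1.npy",m,allow_pickle=True)
go(.637,-.161,.02,-109)
for t in ["screw_box","screw_jar","box_holder","glue_bottle"]:
    for d in spotter.outline_of("wrist",t)[:1]: print(t,d['p'],d['rect'],rect("wrist",d['region'],.049 if t=="screw_box" else .014,m))
H=cv2.cvtColor(a,cv2.COLOR_BGR2HSV).astype(int)
print(rect("wrist",(abs(H[...,0]-25)<6)&(H[...,1]>170)&(H[...,2]>110),.049,m))
E
```

```text
clock: 5.72
tool_pos: [0.6352, -0.1508, 0.1982]
orientation: [179.7, -0.1, -108.9]
force: [-0.5, 1.2, -0.1]
opening: 0.0876
gripper_force: 0.0
t 5.775 p [ 635.9 -150.5  199.9] rpy [ 1.799e+02 -1.000e-01 -1.088e+02] turn 0.003 shift [  9.6  -4.4 179.9]
screw_box 0.59 [273.0, 157.8, 70.8, 109.4] [ 637.1 -162.8   92.9   61.2   71.3 7602. ]
screw_jar 0.79 [242.2, 0.0, 89.2, 55.8] [ 602.9 -328.5   80.4   54.9  -20.6 3719. ]
box_holder 0.76 [423.2, 56.9, 96.5, 128.5] [  455.5  -193.    126.7   101.9    77.7 11555. ]
glue_bottle 0.91 [343.5, 317.9, 61.2, 77.9] [ 629.    55.8   73.7   47.   -18.8 1653. ]
[ 638.  -160.7   78.9   49.8   71.2 4625. ]
```

View pics/w1.png

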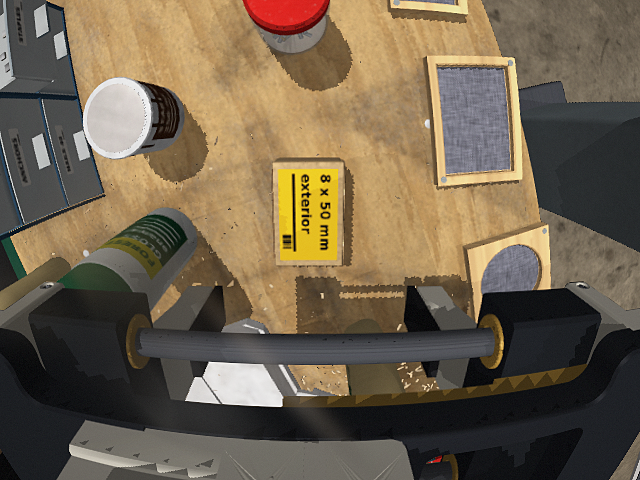

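The wrist view shows the box at (308,212), matching the estimate, and the glue and box holders. The green can at (140,250) stands close to where the gripper body will descend, so I'll measure it before going down.

```bash
python3 - <<'E'
from h import *
m=np.load("w1.npy",allow_pickle=True).item()
print("scene base front",to_z("scene",[[409,261],[398,257],[421,259],[409,263]],0))
print("wrist near-base", to_z("wrist",[[190,260],[197,240],[180,212],[195,225]],0,m))
b=np.array([.637,-.161]);u=np.array([np.cos(np.radians(-19)),np.sin(np.radians(-19))])
for s in(65,97):print(s,b+u*s/1000)
a=cv2.imread("pics/scene0.png");w=cv2.imread("pics/w1.png")
A=cv2.resize(a[170:320,330:450],(480,600),interpolation=cv2.INTER_CUBIC)
B=cv2.resize(w[170:350,40:240],(320,288),interpolation=cv2.INTER_CUBIC);c=np.zeros((600,800,3),np.uint8);c[:,:480]=A;c[:288,480:]=B
cv2.imwrite("pics/c1.png",c)
E
```

```text
scene base front [[ 0.78250116 -0.18769826]
 [ 0.77320975 -0.1535097 ]
 [ 0.81807378 -0.19994041]
 [ 0.77459892 -0.19540318]]
wrist near-base [[ 0.77595416 -0.1453833 ]
 [ 0.75921695 -0.16304084]
 [ 0.76475154 -0.19658291]
 [ 0.75473499 -0.17846661]]
65 [ 0.69845871 -0.18216193]
97 [ 0.7287153  -0.19258011]
```

View pics/c1.png

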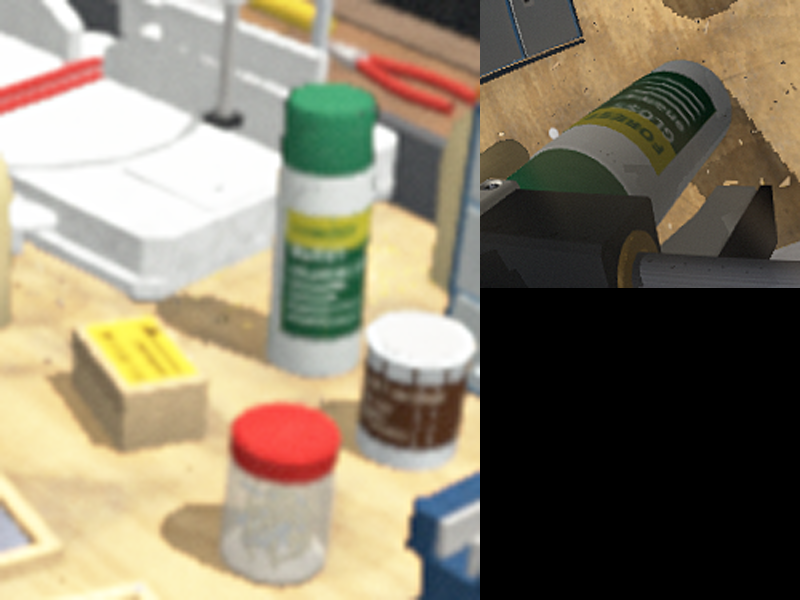

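The green can's near edge is at about x=0.76 and the gripper body will reach x=0.73, so there is clearance.

```bash

python3 -m crank '[0,0,0,10.5,-4.5,0,1, 0,0,0,0,0,45,1, 0,0,0,0,0,45,1, 0,0,0,0,0,45,1, 0,0,0,0,0,25,1]'
python3 -m crank '[0,0,0,0,0,17,1, 0,0,0,0,0,0,1, 0,0,0,0,0,0,0, 0,0,0,0,0,0,0, 0,0,0,0,0,0,0]'
python3 -m crank '[0,0,0,0,0,0,0, 0,0,0,0,0,0,0, 0,0,0,0,0,0,0]'; python3 -c "from h import *;go(.4519,-.1936,.1,-102.1)"
```

```text
clock: 6.6
tool_pos: [0.6364, -0.162, 0.0385]
orientation: [179.9, -0.0, -108.8]
force: [0.4, 0.1, 0.6]
opening: 0.0877
gripper_force: 0.0
clock: 7.22
tool_pos: [0.6379, -0.1617, 0.0245]
orientation: [-179.9, 0.0, -108.8]
force: [0.2, -0.2, 0.7]
opening: 0.0632
gripper_force: 0.0
clock: 7.6
tool_pos: [0.6373, -0.1616, 0.0243]
orientation: [-180.0, 0.0, -108.8]
force: [-3.3, 1.8, 6.1]
opening: 0.0595
gripper_force: 30.0
t 7.6 p [ 637.3 -161.6   24.3] rpy [-180.     0.  -108.8] turn -0.117 shift [ 70.2 174.6 -75.7]
```

```bash

python3 -m crank '[0,0,0,0,0,-30,0, 0,0,0,0,0,-30,0, 0,0,-0.117,0,0,0,0, 0,0,0,17.5,43.5,0,0, 0,0,0,17.5,43.5,0,0]'
python3 -m crank '[0,0,0,17.5,43.5,0,0, 0,0,0,17.5,43.5,0,0, 0,0,0,0,0,0,0]'
python3 - <<'E'
from h import *
m=np.load("w1.npy",allow_pickle=True).item();w=cv2.imread("pics/w1.png");H=cv2.cvtColor(w,cv2.COLOR_BGR2HSV).astype(int)
k=np.zeros(w.shape[:2],bool);k[62:182,434:514]=1
print(rect("wrist",k&(H[...,1]<75),.005,m))
go(.4519,-.1936,.03,-102.1)
E
```

```text
clock: 8.22
tool_pos: [0.5431, -0.1776, 0.0824]
orientation: [179.9, 0.0, -102.1]
force: [-0.5, -0.8, -4.3]
opening: 0.0597
gripper_force: 30.0
clock: 8.6
tool_pos: [0.4482, -0.1938, 0.083]
orientation: [179.8, 0.0, -102.2]
force: [1.2, 0.5, -4.5]
opening: 0.0597
gripper_force: 30.0
[ 452.2 -192.5  106.1   74.9   78.2 6915. ]
t 8.6 p [ 448.2 -193.8   83. ] rpy [ 179.8    0.  -102.2] turn -0.002 shift [-1.  -3.6 53. ]
```

```bash

python3 -m crank '[0,0,0,0,0,12,0, 0,0,0,0,0,12,0,0,0,0,0,0,0,0]'; python3 -c "from h import *;go(.452,-.193,.03,-102)"
```

```text
clock: 8.98
tool_pos: [0.4519, -0.1934, 0.0577]
orientation: [179.8, -0.0, -102.1]
force: [-0.3, 0.0, -5.0]
opening: 0.0597
gripper_force: 30.0
t 8.975 p [ 451.9 -193.4   57.7] rpy [ 179.8   -0.  -102.1] turn -0.002 shift [-0.4 -0.  27.7]
```

```bash

python3 -m crank '[0,0,0,0,0,12,0, 0,0,0,0,0,11,0, 0,0,0,0,0,5.5,0,0,0,0,0,0,0,0]'
python3 -m crank '[0,0,0,0,0,0,0.8, 0,0,0,0,0,0,0.9, 0,0,0,0,0,0,1, 0,0,0,0,0,-20,1,0,0,0,0,0,-50,1]'
python3 -m crank '[0,0,0,0,0,-50,1, 0,0,0,0,0,-50,1]'
python3 - <<'E'
from h import *
m=eyes.camera_model("wrist");a=eyes.snapshot("wrist");cv2.imwrite("pics/w2.png",a)
H=cv2.cvtColor(a,cv2.COLOR_BGR2HSV).astype(int)
print(rect("wrist",(abs(H[...,0]-25)<6)&(H[...,1]>170)&(H[...,2]>110),.054,m))
go(.594,-.332,.2,-102)
E
```

```text
clock: 9.48
tool_pos: [0.4523, -0.1937, 0.0305]
orientation: [179.9, -0.0, -102.1]
force: [0.0, 0.0, -4.2]
opening: 0.0597
gripper_force: 30.0
clock: 10.1
tool_pos: [0.4511, -0.1936, 0.1003]
orientation: [179.7, -0.0, -102.1]
force: [0.4, -0.1, 0.0]
opening: 0.0881
gripper_force: 0.0
clock: 10.35
tool_pos: [0.4524, -0.1937, 0.2031]
orientation: [-180.0, 0.0, -102.1]
force: [1.0, -0.0, -0.0]
opening: 0.0874
gripper_force: 0.0
[ 453.3 -193.    79.1   49.8   78.1 4590. ]
t 10.4 p [ 455.7 -194.7  210.1] rpy [-179.4   -0.  -102. ] turn -0.0 shift [ 105.5 -163.8   10.1]
```

View pics/w2.png

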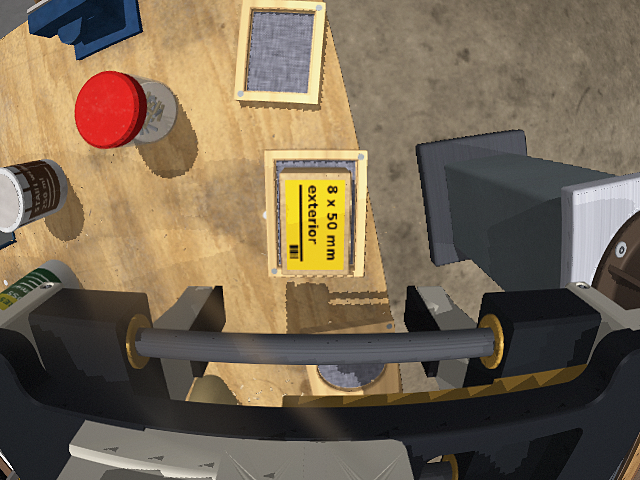

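The box sits square in its recess at (315,215). Next is the jar, whose lid is at (110,108).

```bash

python3 -m crank '[0,0,0,26,-41,0,1, 0,0,0,26,-41,0,1, 0,0,0,26,-41,0,1, 0,0,0,26,-41,0,1, 0,0,0,0,0,0,1]'
python3 - <<'E'
from h import *
m=eyes.camera_model("wrist");a=eyes.snapshot("wrist");cv2.imwrite("pics/w3.png",a)
H=cv2.cvtColor(a,cv2.COLOR_BGR2HSV).astype(int)
for z in (.093,.085):print(rect("wrist",((H[...,0]<6)|(H[...,0]>174))&(H[...,1]>170),z,m))
go(.594,-.332,.04,-102)
E
```

```text
clock: 11.02
tool_pos: [0.5925, -0.3317, 0.199]
orientation: [179.9, -0.0, -102.2]
force: [-1.0, 1.0, -0.8]
opening: 0.0876
gripper_force: 0.0
[ 594.2 -335.6   63.3   62.6   77.9 5550. ]
[ 594.8 -333.3   65.3   64.5   77.9 5550. ]
t 11.075 p [ 591.4 -330.6  199.4] rpy [ 179.9    0.  -102.2] turn -0.003 shift [  0.9  -2.8 159.4]
```

View pics/w3.png

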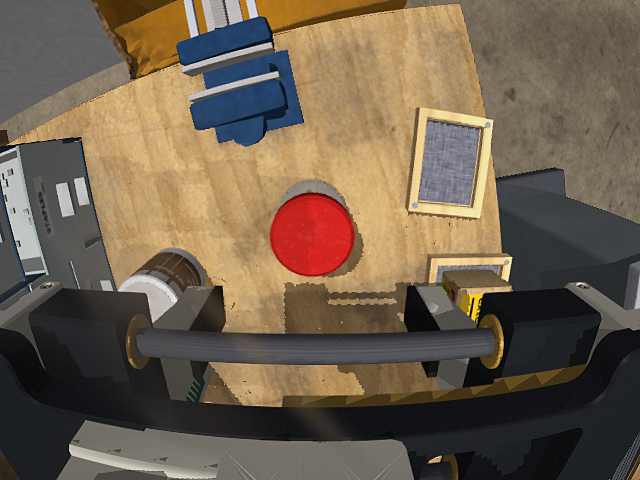

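The jar lid is at (313,234), giving about (0.594,-0.334). The tin at (160,285) is close to the left finger, so I'll check that gap first.

```bash
python3 - <<'E'
from h import *
print(to_z("top",[[437,186]],0),to_z("top",[[110+669/2,140+76/2]],.084),to_z("scene",[[430,280]],0))
go(.5943,-.334,.045,-102)
E
```

```text
[[ 0.74623899 -0.29368842]] [[ 0.75102436 -0.29258421]] [[ 0.75641686 -0.28997314]]
t 11.075 p [ 591.4 -330.6  199.4] rpy [ 179.9    0.  -102.2] turn -0.003 shift [  2.8  -3.5 154.4]
```

```bash

python3 -m crank '[0,0,0,3,-3.5,0,1, 0,0,0,0,0,45,1, 0,0,0,0,0,45,1, 0,0,0,0,0,45,1, 0,0,0,0,0,19,1]'
python3 -m crank '[0,0,0,0,0,5,1, 0,0,0,0,0,0,0.5, 0,0,0,0,0,0,0, 0,0,0,0,0,0,0,0,0,0,0,0,0,0]'
python3 -m crank '[0,0,0,0,0,0,0]'; python3 -c "from h import *;go(.4468,-.0144,.12,-90)"
```

```text
clock: 11.7
tool_pos: [0.5925, -0.3324, 0.0453]
orientation: [179.8, 0.0, -102.1]
force: [-0.1, 0.8, -0.0]
opening: 0.0876
gripper_force: 0.0
clock: 12.32
tool_pos: [0.5944, -0.3336, 0.0435]
orientation: [-179.9, -0.0, -102.1]
force: [-1.9, 1.4, 7.1]
opening: 0.065
gripper_force: 30.0
clock: 12.45
tool_pos: [0.5944, -0.3336, 0.0435]
orientation: [-179.9, -0.0, -102.1]
force: [-1.8, 1.4, 6.3]
opening: 0.065
gripper_force: 30.0
t 12.45 p [ 594.4 -333.6   43.5] rpy [-179.9   -0.  -102.1] turn -0.211 shift [-319.2  147.6  -76.5]
```

```bash

python3 -m crank '[0,0,0,0,0,-30,0, 0,0,0,0,0,-40,0, 0,0,0,0,0,-30,0, 0,0,0,-35,26.5,0,0, 0,0,0,-35,26.5,0,0]'
python3 -m crank '[0,0,0,-35,26.5,0,0, 0,0,0,-35,26.5,0,0,0,0,0,-35,26.5,0,0, 0,0,0,-35,26.5,0,0,0,0,0,-35,26.5,0,0]'
python3 -m crank '[0,0,0,-36,25.5,0,0, 0,0,0,0,0,30,0, 0,0,0,0,0,20,0,0,0,0,0,0,0,0]'
python3 - <<'E'
from h import *
m=eyes.camera_model("wrist");a=eyes.snapshot("wrist");cv2.imwrite("pics/w4.png",a)
np.save("w4.npy",m,allow_pickle=True)
go(.4468,-.0144,.05,-102.1)
E
```

```text
clock: 13.08
tool_pos: [0.556, -0.253, 0.1418]
orientation: [180.0, 0.0, -102.2]
force: [0.3, -0.1, -3.3]
opening: 0.0652
gripper_force: 30.0
clock: 13.7
tool_pos: [0.463, -0.0538, 0.142]
orientation: [-180.0, 0.0, -102.1]
force: [0.5, 0.8, -3.7]
opening: 0.0652
gripper_force: 30.0
clock: 14.2
tool_pos: [0.4452, -0.0147, 0.091]
orientation: [179.8, -0.1, -102.1]
force: [0.2, -0.1, -2.8]
opening: 0.0652
gripper_force: 30.0
t 14.25 p [446.1 -14.6  92. ] rpy [ 179.9   -0.  -102.1] turn 0.0 shift [-0.3 -0.6 42. ]
```

View pics/w4.png

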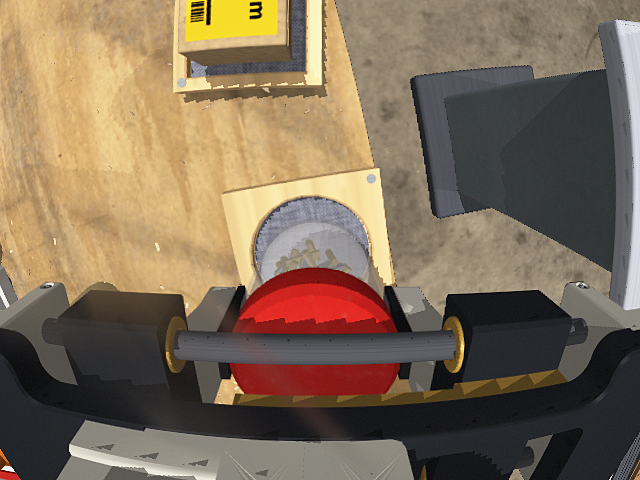

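The jar is upright in the grip over the round recess at (312,240). Lowering it now.

```bash

python3 -m crank '[0,0,0,0,0,15,0, 0,0,0,0,0,15,0, 0,0,0,0,0,9,0,0,0,0,0,0,3.5,0,0,0,0,0,0,0,0]'
python3 -m crank '[0,0,0,0,0,0,0.8, 0,0,0,0,0,0,0.9, 0,0,0,0,0,0,1, 0,0,0,0,0,-20,1,0,0,0,0,0,-50,1]'
python3 -m crank '[0,0,0,0,0,-50,1, 0,0,0,0,0,-30,1, 0,0,0,0,0,0,1]'
python3 - <<'E'
from h import *
m=eyes.camera_model("wrist");a=eyes.snapshot("wrist");cv2.imwrite("pics/w5.png",a)
H=cv2.cvtColor(a,cv2.COLOR_BGR2HSV).astype(int)
print(rect("wrist",((H[...,0]<6)|(H[...,0]>174))&(H[...,1]>170),.098,m))
go(.4394,.309,.2,-90)
E
```

```text
clock: 14.88
tool_pos: [0.4468, -0.0144, 0.0499]
orientation: [-180.0, 0.0, -102.1]
force: [0.0, 0.1, -3.8]
opening: 0.0651
gripper_force: 30.0
clock: 15.5
tool_pos: [0.445, -0.0149, 0.1188]
orientation: [179.8, -0.2, -102.1]
force: [1.4, 1.1, -0.3]
opening: 0.0874
gripper_force: 0.0
clock: 15.88
tool_pos: [0.4481, -0.014, 0.2023]
orientation: [-179.7, 0.2, -102.1]
force: [0.2, -0.4, -1.4]
opening: 0.0878
gripper_force: 0.0
[ 447.   -17.    63.8   62.    78.1 5599. ]
t 15.925 p [447.  -14.2 200.6] rpy [-1.799e+02  1.000e-01 -1.021e+02] turn -0.211 shift [-323.2    7.6    0.6]
```

```bash

python3 -m crank '[0,0,-0.105,0,0,0,1, 0,0,-0.106,0,0,0,1, 0,0,0,-46,1,0,1, 0,0,0,-46,1,0,1,0,0,0,-46,1,0,1]'
python3 -m crank '[0,0,0,-46,1,0,1, 0,0,0,-46,1,0,1,0,0,0,-46,1,0,1,0,0,0,-46,1,0,1, 0,0,0,0,0,0,1]'
python3 - <<'E'
from h import *
m=eyes.camera_model("wrist");a=eyes.snapshot("wrist");cv2.imwrite("pics/w6.png",a)
H=cv2.cvtColor(a,cv2.COLOR_BGR2HSV).astype(int)
print(rect("wrist",(abs(H[...,0]-25)<6)&(H[...,1]>170)&(H[...,2]>110),.068,m))
go(.4394,.309,.025,-90)
E
```

```text
clock: 16.55
tool_pos: [0.4428, 0.1245, 0.1985]
orientation: [179.9, -0.1, -90.0]
force: [1.6, -0.2, -0.4]
opening: 0.0876
gripper_force: 0.0
clock: 17.18
tool_pos: [0.4389, 0.3097, 0.1977]
orientation: [179.9, -0.1, -89.9]
force: [-0.8, -0.1, -0.0]
opening: 0.0877
gripper_force: 0.0
[ 440.3  310.4   72.    32.9  -88.8 2958. ]
t 17.225 p [438.8 308.2 197.7] rpy [ 1.799e+02 -1.000e-01 -8.990e+01] turn 0.002 shift [ -0.8  -0.6 172.7]
```

View pics/w6.png

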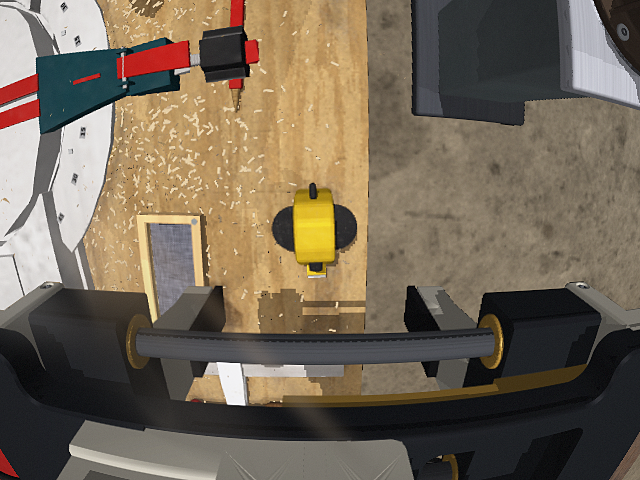

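The tape is at (315,228), aligned with the tool. The dark lobes on both sides, at (285,228) and (345,228), are unclear, so I'll zoom in.

```bash
python3 - <<'E'
from h import *
a=cv2.imread("pics/scene0.png")[190:245,180:260];b=cv2.imread("pics/w6.png")[170:290,250:380]
c=np.zeros((440,800,3),np.uint8);A=cv2.resize(a,(400,275),interpolation=cv2.INTER_CUBIC);B=cv2.resize(b,(390,360),interpolation=cv2.INTER_CUBIC)
c[:275,:400]=A;c[:360,405:795]=B;cv2.imwrite("pics/c2.png",c)
for z in(0,.03):print(to_z("wrist",[[273,228],[357,228],[315,205],[315,253]],z))
E
```

```text
[[0.48035544 0.32351617]
 [0.39683414 0.32322826]
 [0.43870931 0.30019867]
 [0.438497   0.34958628]]
[[0.47696299 0.31542262]
 [0.40049256 0.31515901]
 [0.43883263 0.29407358]
 [0.43863824 0.33929188]]
```

View pics/c2.png

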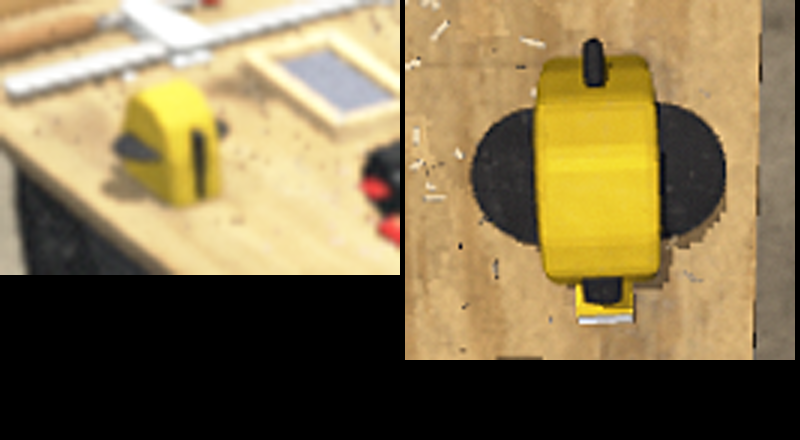

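```bash
python3 - <<'E'
from h import *
print("hook",to_z("wrist",[[316.7,278]],.008),to_z("wrist",[[316.7,278]],.015)," clip",to_z("wrist",[[313,183]],.05),to_z("wrist",[[313,183]],.03))
print("top",to_z("top",[[185,310]],0),"tophook",to_z("top",[[110+103/2,140+342/2]],.01),"topclip",to_z("top",[[110+183/2,140+342/2]],.04))
print([(d['p'],to_z("wrist",[d['location']],0)) for d in spotter.place_of("wrist","tape_measure")])
b=cv2.imread("pics/w6.png");H=cv2.cvtColor(b,cv2.COLOR_BGR2HSV).astype(int);k=np.zeros(H.shape[:2],bool);k[216:300,140:205]=1
go(.4394,.309,.042,-90)
E
```

```text
hook [[0.43669574 0.3736127 ]] [[0.43676575 0.37067118]]  clip [[0.44064607 0.27136946]] [[0.44067724 0.27423328]]
top [[0.43837045 0.3183871 ]] tophook [[0.43612815 0.37225971]] topclip [[0.43822634 0.27145623]]
[]
t 17.275 p [438.8 307.3 198. ] rpy [ 1.799e+02 -1.000e-01 -9.000e+01] turn 0.001 shift [ -1.7  -0.6 156. ]
```

```bash

python3 -m crank '[0,0,-0.017,-9.5,0,0,1, 0,0,0,0,0,45,1, 0,0,0,0,0,45,1, 0,0,0,0,0,45,1, 0,0,0,0,0,15,1]'
python3 -m crank '[0,0,0,0,0,5,0.8, 0,0,0,0,0,0,0.6, 0,0,0,0,0,0,0.4, 0,0,0,0,0,0,0,0,0,0,0,0,0,0]'
python3 -m crank '[0,0,0,0,0,0,0, 0,0,0,0,0,0,0, 0,0,0,0,0,0,0,0,0,0,0,0,0,0]'; python3 -c "from h import *;go(.5877,.3686,.12,-92.1)"
```

```text
clock: 17.9
tool_pos: [0.4387, 0.3153, 0.0474]
orientation: [179.9, -0.2, -89.1]
force: [-0.4, 0.3, 0.7]
opening: 0.0879
gripper_force: 0.0
clock: 18.52
tool_pos: [0.4397, 0.3174, 0.0451]
orientation: [-180.0, 0.0, -89.0]
force: [0.1, 1.2, 0.0]
opening: 0.0434
gripper_force: 0.0
clock: 19.02
tool_pos: [0.4396, 0.3172, 0.0447]
orientation: [-180.0, 0.0, -89.0]
force: [-0.9, -0.6, 5.2]
opening: 0.0339
gripper_force: 29.8
t 19.025 p [439.6 317.2  44.7] rpy [-180.    0.  -89.] turn 0.054 shift [ -56.7 -146.1  -75.3]
```

```bash

python3 -m crank '[0,0,0,0,0,-30,0, 0,0,0,0,0,-30,0, 0,0,0.054,0,0,0,0, 0,0,0,-14,-36.5,0,0, 0,0,0,-14,-36.5,0,0]'
python3 -m crank '[0,0,0,-14,-36.5,0,0, 0,0,0,-14.5,-36.5,0,0, 0,0,0,0,0,20,0, 0,0,0,0,0,0,0]'
python3 - <<'E'
from h import *
m=eyes.camera_model("wrist");a=eyes.snapshot("wrist");cv2.imwrite("pics/w7.png",a)
go(.5877,.3686,.05,-92.1)
E
```

```text
clock: 19.65
tool_pos: [0.5138, 0.3424, 0.1042]
orientation: [180.0, -0.0, -92.1]
force: [-0.1, 0.5, -2.8]
opening: 0.0335
gripper_force: 29.8
clock: 20.15
tool_pos: [0.586, 0.3665, 0.0812]
orientation: [179.7, -0.2, -92.2]
force: [-0.1, -1.1, -3.0]
opening: 0.0339
gripper_force: 29.8
t 20.2 p [586.5 367.   82.7] rpy [179.8  -0.2 -92.1] turn -0.001 shift [-1.6 -1.1 32.7]
```

View pics/w7.png

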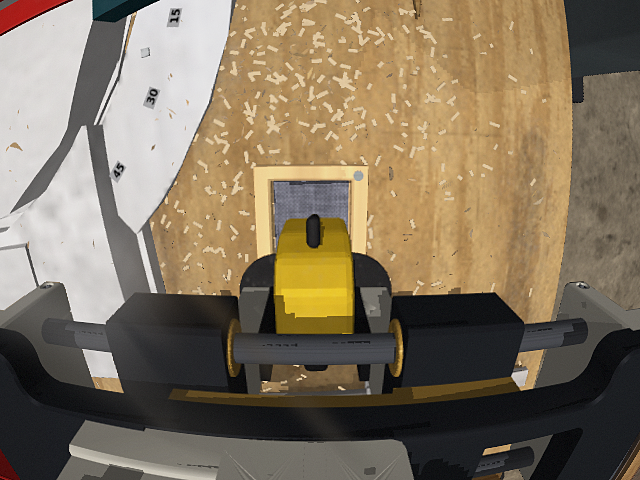

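The tape is centred over its recess, with the case at (313,270) and the recess centre column at about 311. Lowering it now.

```bash

python3 -m crank '[0,0,0,0,0,12,0, 0,0,0,0,0,10,0, 0,0,0,0,0,7,0,0,0,0,0,0,3.5,0,0,0,0,0,0,0,0]'
python3 -c "from h import *;go(.5877,.3686,.05,-92.1);print(get_obs()['force'])"
```

```text
clock: 20.82
tool_pos: [0.5875, 0.3681, 0.0519]
orientation: [180.0, -0.0, -92.1]
force: [-0.8, -0.4, -3.0]
opening: 0.0338
gripper_force: 29.8
t 20.825 p [587.5 368.1  51.9] rpy [180.   -0.  -92.1] turn -0.0 shift [-0.5 -0.2  1.9]
[-0.76973272 -0.35635743 -3.0245099 ]
```

```bash

python3 -m crank '[0,0,0,0,0,1.7,0, 0,0,0,0,0,0,0, 0,0,0,0,0,0,0.5, 0,0,0,0,0,0,0.6,0,0,0,0,0,0,0.7]'
python3 -m crank '[0,0,0,0,0,0,0.7, 0,0,0,0,0,-20,0.7, 0,0,0,0,0,-40,0.7, 0,0,0,0,0,-50,0.7,0,0,0,0,0,-50,0.7]'
python3 -m crank '[0,0,0,0,0,-50,0.7, 0,0,0,0,0,0,0.7]'
python3 - <<'E'
from h import *
m=eyes.camera_model("wrist");a=eyes.snapshot("wrist");cv2.imwrite("pics/w8.png",a)
go(.625,.0137,.26,-92.1)
t=eyes.snapshot("top");T=cv2.resize(t[140:360,110:510],None,fx=2,fy=2,interpolation=cv2.INTER_CUBIC)
cv2.imwrite("pics/top1c.png",T)
E
```

```text
clock: 21.45
tool_pos: [0.5878, 0.3683, 0.0508]
orientation: [-180.0, 0.0, -92.1]
force: [0.0, 0.7, -0.9]
opening: 0.0574
gripper_force: 0.0
clock: 22.08
tool_pos: [0.5874, 0.368, 0.2119]
orientation: [180.0, -0.0, -92.1]
force: [0.6, 0.9, 0.3]
opening: 0.0615
gripper_force: 0.0
clock: 22.32
tool_pos: [0.5893, 0.3693, 0.2661]
orientation: [-179.6, 0.3, -92.1]
force: [-0.2, 0.3, -0.1]
opening: 0.0612
gripper_force: 0.0
t 22.375 p [588.2 368.8 263. ] rpy [-179.8    0.2  -92.1] turn -0.0 shift [353.5 -49.8   3. ]
```

View pics/w8.png

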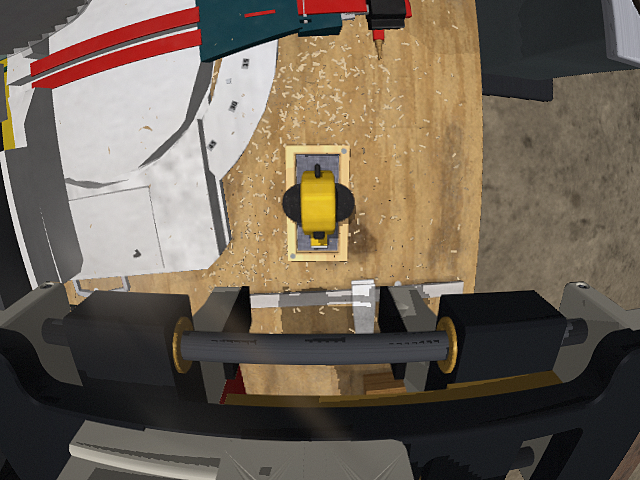

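The tape is seated, with the case at (318,200) inside its holder. I'll pull back from the saw before going to the glue bottle.

```bash

python3 -m crank '[0,0,0,0,52,0,0.7, 0,0,0,0,53,0,0.7, 0,0,0,51,0,0,0.7, 0,0,0,51,0,0,0.7, 0,0,0,51,0,0,0.7]'
python3 -m crank '[0,0,0,51,0,0,0.7, 0,0,0,51,0,0,0.7, 0,0,0,51,0,0,0.7, 0,0,0,53,0,0,0.7,0,0,0,0,0,0,0.7]'
python3 - <<'E'
from h import *
m=eyes.camera_model("wrist");np.save("w9.npy",m,allow_pickle=True);a=eyes.snapshot("wrist");cv2.imwrite("pics/w9.png",a)
for d in spotter.outline_of("wrist","glue_bottle")[:2]: print(d['p'],d['rect'],rect("wrist",d['region'],.1,m))
for d in spotter.place_of("wrist","glue_bottle")[:2]: print(d['p'],d['location'],to_z("wrist",[d['location']],0,m))
go(.625,.0137,.2,-92.1)
E
```

```text
clock: 23.05
tool_pos: [0.4758, 0.2175, 0.2589]
orientation: [179.9, -0.1, -92.1]
force: [0.3, -1.6, 0.3]
opening: 0.0614
gripper_force: 0.0
clock: 23.68
tool_pos: [0.468, 0.0103, 0.2591]
orientation: [179.9, -0.1, -92.4]
force: [0.3, 0.8, 0.1]
opening: 0.0613
gripper_force: 0.0
0.81 [104.4, 179.2, 97.4, 90.9] [ 631.5   14.8  131.6   66.5   18.6 5720. ]
0.63 [179.9, 209.7] [[0.62961624 0.01280201]]
0.52 [330.8, 179.8] [[ 0.4489946  -0.01305614]]
t 23.825 p [469.   13.4 259.6] rpy [179.9  -0.  -92.1] turn -0.001 shift [  -6.  -155.8   59.6]
```

View pics/w9.png

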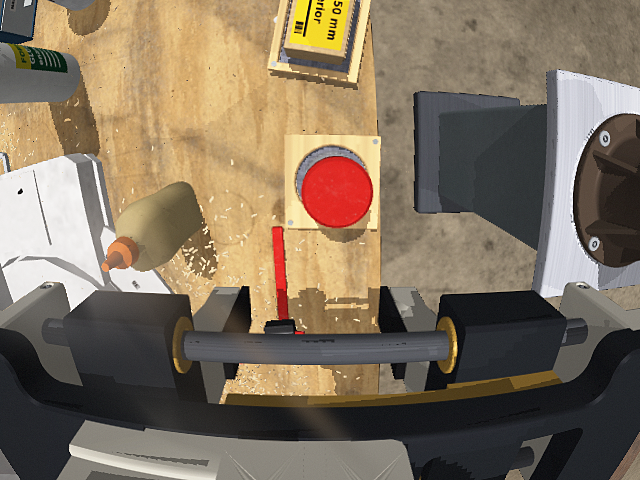

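The bottle's base is at (180,210) and its nozzle at (120,252). The jar is seated at (337,190). Next I'll work out the collar position and bottle yaw.

```bash
python3 - <<'E'
from h import *
m=np.load("w9.npy",allow_pickle=True).item();a=cv2.imread("pics/w9.png");H=cv2.cvtColor(a,cv2.COLOR_BGR2HSV).astype(int)
k=(H[...,0]<14)&(H[...,1]>190)&(H[...,2]>90);w=np.zeros_like(k);w[225:280,90:150]=1;k&=w
o=np.argwhere(k)[:,::-1];print(o.min(0),o.max(0))
print("collar",to_z("wrist",[[124,249]],.159,m),"tip",to_z("wrist",[[103,268]],.186,m))
t=eyes.snapshot("top")
for d in spotter.outline_of("top","glue_bottle")[:2]: print(d['p'],d['rect'],rect("top",d['region'],.09))
c=np.zeros((600,800,3),np.uint8);c[:,:400]=cv2.resize(t[200:260,290:330],(400,600),interpolation=cv2.INTER_CUBIC);c[:480,400:]=cv2.resize(a[170:290,90:210],(400,480)[:2] if 0 else (400,480));cv2.imwrite("pics/c3.png",c)
E
```

```text
Traceback (most recent call last):
ValueError: zero-size array to reduction operation minimum which has no identity
```

```bash
python3 - <<'E'
from h import *
m=np.load("w9.npy",allow_pickle=True).item();a=cv2.imread("pics/w9.png")
print("collar",to_z("wrist",[[124,249]],.159,m),"tip",to_z("wrist",[[103,268]],.186,m))
t=cv2.imread("pics/top0.png")
c=np.zeros((600,800,3),np.uint8);c[:400,:400]=cv2.resize(t[210:250,292:332],(400,400),interpolation=cv2.INTER_CUBIC);c[:400,400:]=cv2.resize(a[170:290,90:210],(400,400));cv2.imwrite("pics/c3.png",c)
E
```

```text
collar [[0.62144427 0.00989223]] tip [[0.62755805 0.01577663]]
```

View pics/c3.png

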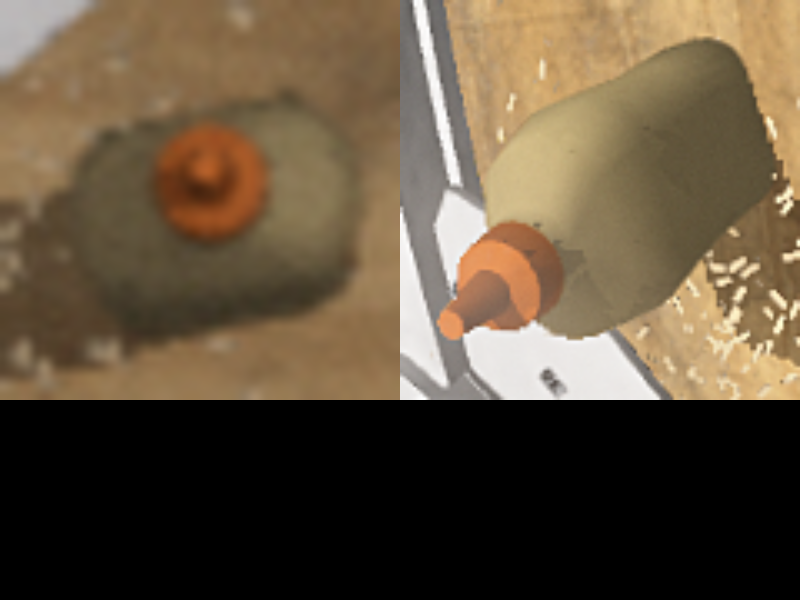

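```bash
python3 - <<'E'
from h import *
m=np.load("w9.npy",allow_pickle=True).item()
print("collarW",to_z("wrist",[[122.7,254.9]],.167,m),"tipW",to_z("wrist",[[90+51*.3,170+325*.3]],.186,m))
print("collarT",to_z("top",[[313,228.2]],.165),"tipT",to_z("top",[[312.7,226.8]],.186))
print("base T",to_z("top",[[311,234]],0))
go(.625,.012,.215,-78)
E
```

```text
collarW [[0.61888962 0.01219215]] tipW [[0.62529296 0.01540459]]
collarT [[0.62380072 0.01253747]] tipT [[0.62483166 0.01336383]]
base T [[0.62485025 0.01600669]]
t 23.825 p [469.   13.4 259.6] rpy [179.9  -0.  -92.1] turn -0.247 shift [  33.8 -152.3   44.6]
```

```bash

python3 -m crank '[0,0,-0.123,0,0,0,0.8, 0,0,-0.123,0,0,0,0.8, 0,0,0,8,-38,0,0.8, 0,0,0,8,-38,0,0.8, 0,0,0,8,-38,0,0.8]'
python3 -m crank '[0,0,0,8,-37,0,0.8, 0,0,0,0,0,30,0.8, 0,0,0,0,0,30,0.8, 0,0,0,0,0,0,0.8]'
python3 - <<'E'
from h import *
m=eyes.camera_model("wrist");np.save("w10.npy",m,allow_pickle=True);a=eyes.snapshot("wrist");cv2.imwrite("pics/w10.png",a)
go(.6235,.013,.147,-78)
E
```

```text
clock: 24.45
tool_pos: [0.5871, 0.0151, 0.2597]
orientation: [180.0, 0.0, -77.9]
force: [0.7, 0.2, 0.5]
opening: 0.0702
gripper_force: 0.0
clock: 24.95
tool_pos: [0.6221, 0.0144, 0.1972]
orientation: [179.7, -0.0, -77.9]
force: [-1.0, -0.6, 1.0]
opening: 0.07
gripper_force: 0.0
t 25.0 p [623.3  14.3 199.4] rpy [179.8  -0.  -77.9] turn 0.001 shift [ 1.3  0.1 52.4]
```

View pics/w10.png

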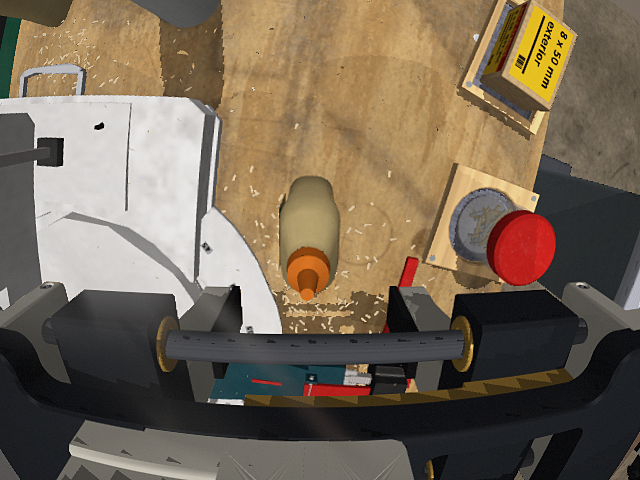

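The bottle's long axis lines up with the tool and the collar is at (308,268). Computing the final offset.

```bash
python3 - <<'E'
from h import *
m=np.load("w10.npy",allow_pickle=True).item()
p=to_z("wrist",[[308,270]],.167,m)[0];q=to_z("wrist",[[308,296]],.186,m)[0];print(p,q)
c=(p+q)/2;go(c[0],c[1],.147,-78)
E
```

```text
[0.62748631 0.00892286] [0.62595998 0.01526343]
t 25.0 p [623.3  14.3 199.4] rpy [179.8  -0.  -77.9] turn 0.001 shift [ 2.9 -2.9 52.4]
```

```bash

python3 -m crank '[0,0,0,2,-2.5,0,0.8, 0,0,0,0,0,25,0.8, 0,0,0,0,0,22,0.8, 0,0,0,0,0,5,0.8, 0,0,0,0,0,0,0.6]'
python3 -m crank '[0,0,0,0,0,0,0.5, 0,0,0,0,0,0,0.4, 0,0,0,0,0,0,0.35, 0,0,0,0,0,0,0.3,0,0,0,0,0,0,0]'
python3 -m crank '[0,0,0,0,0,0,0, 0,0,0,0,0,0,0]'
python3 -c "from h import *;go(.4515,-.3565,.22,-106.5)"
```

```text
clock: 25.62
tool_pos: [0.6272, 0.012, 0.1495]
orientation: [-179.9, -0.0, -78.0]
force: [0.3, -0.6, -0.6]
opening: 0.0646
gripper_force: 0.0
clock: 26.25
tool_pos: [0.6266, 0.0119, 0.1484]
orientation: [-180.0, -0.0, -78.0]
force: [-1.3, -0.3, -0.2]
opening: 0.0232
gripper_force: 29.9
clock: 26.5
tool_pos: [0.6266, 0.0119, 0.1484]
orientation: [-180.0, -0.0, -78.0]
force: [-0.1, 0.4, 0.8]
opening: 0.0233
gripper_force: 29.9
t 26.5 p [626.6  11.9 148.4] rpy [-180.   -0.  -78.] turn 0.497 shift [402.9  63.3 -71.6]
```

```bash

python3 -m crank '[0,0,0,0,0,-10,0, 0,0,0,0,0,-20,0, 0,0,0,0,0,-30,0, 0,0,0,0,0,-20,0, 0,0,0,0,0,0,0]'
python3 -m crank '[0,0,0.1,0,0,0,0, 0,0,0.1,0,0,0,0, 0,0,0.1,0,0,0,0, 0,0,0.1,0,0,0,0, 0,0,0.097,0,0,0,0]'
python3 - <<'E'
from h import *
m=eyes.camera_model("wrist");np.save("w11.npy",m,allow_pickle=True);a=eyes.snapshot("wrist");cv2.imwrite("pics/w11.png",a)
go(.4515,-.3565,.228,-106.5)
E
```

```text
clock: 27.12
tool_pos: [0.6273, 0.0121, 0.2302]
orientation: [-179.8, 0.0, -78.0]
force: [0.2, -0.2, -3.6]
opening: 0.0234
gripper_force: 29.9
clock: 27.75
tool_pos: [0.6257, 0.0118, 0.2268]
orientation: [179.9, -0.1, -106.7]
force: [0.7, 0.6, -3.0]
opening: 0.0233
gripper_force: 29.9
t 27.8 p [625.7  11.8 226.8] rpy [ 1.799e+02 -1.000e-01 -1.070e+02] turn -0.008 shift [402.6  62.5  -1.2]
```

View pics/w11.png

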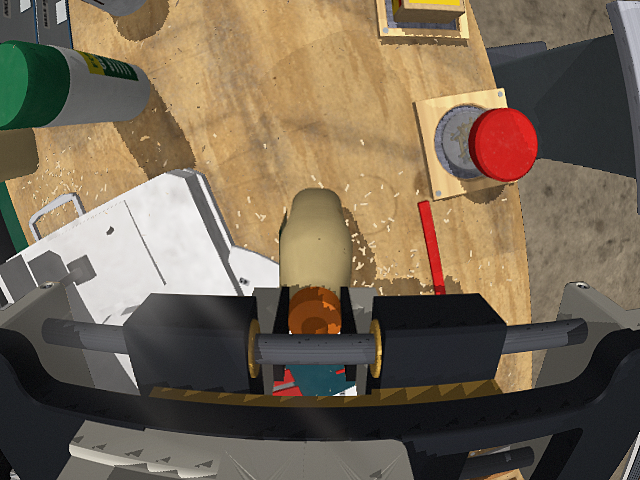

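The bottle hangs upright in the grip, with the collar at (315,312). Moving to its holder.

```bash

python3 -m crank '[0,0,0,40,6.2,0,0, 0,0,0,40,6.2,0,0, 0,0,0,40,6.2,0,0, 0,0,0,40,6.2,0,0, 0,0,0,40,6.2,0,0]'
python3 -m crank '[0,0,0,40,6.2,0,0, 0,0,0,40,6.2,0,0, 0,0,0,40,6.2,0,0, 0,0,0,40,6.2,0,0, 0,0,0,40,6.2,0,0]'
python3 -m crank '[0,0,0,2,0.5,20,0,0,0,0,0,0,15,0, 0,0,0,0,0,0,0, 0,0,0,0,0,0,0]'
python3 - <<'E'
from h import *
m=eyes.camera_model("wrist");np.save("w12.npy",m,allow_pickle=True);a=eyes.snapshot("wrist");cv2.imwrite("pics/w12.png",a)
go(.4515,-.3565,.1534,-106.5)
E
```

```text
clock: 28.42
tool_pos: [0.5388, -0.172, 0.2274]
orientation: [179.9, -0.0, -106.4]
force: [1.2, -0.3, -3.1]
opening: 0.0238
gripper_force: 30.0
clock: 29.05
tool_pos: [0.4523, -0.3548, 0.2273]
orientation: [179.9, 0.0, -106.4]
force: [-0.1, -0.1, -2.4]
opening: 0.0232
gripper_force: 30.0
clock: 29.55
tool_pos: [0.453, -0.3555, 0.1937]
orientation: [-180.0, -0.0, -106.4]
force: [-0.4, -0.0, -2.9]
opening: 0.0238
gripper_force: 30.0
t 29.6 p [ 453.1 -355.6  194. ] rpy [-179.9   -0.  -106.4] turn 0.001 shift [ 1.3  1.3 40.6]
```

View pics/w12.png

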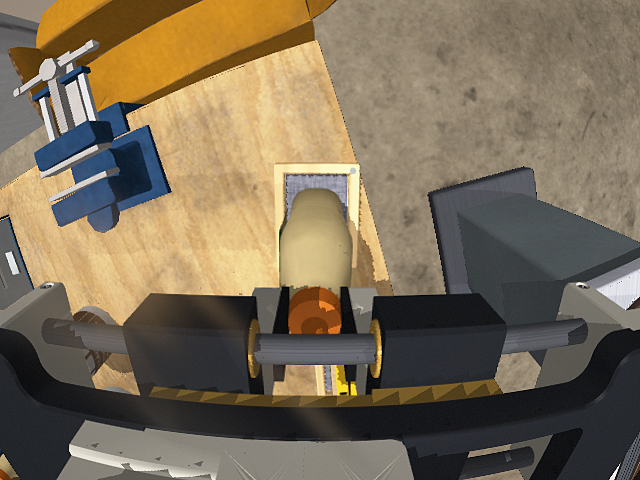

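```bash
python3 - <<'E'
from h import *
m=np.load("w12.npy",allow_pickle=True).item();p=get_obs()['tool_pos'][:2];y=np.radians(-106.4);ux=np.array([np.cos(y),np.sin(y)]);uy=np.array([np.sin(y),-np.cos(y)])
for n,uv,z in [("bottle far",[316,188],.046),("rim far",[316,174],.014),("rimL",[285,185],.014),("rimR",[348,185],.014),("bottleL",[281,250],.11),("bottleR",[352,250],.11)]:
    d=(to_z("wrist",[uv],z,m)[0]-p)*1000;print(n,np.round([d@ux,d@uy],1))
E
```

```text
bottle far [31.9  0.5]
rim far [39.8  0.6]
rimL [ 29.7 -27.7]
rimR [29.8 30. ]
bottleL [ -0.7 -23.6]
bottleR [-0.6 25.1]
```

The gaps check out: 8 mm at the far side and centred laterally.

```bash

python3 -m crank '[0,0,0,0,0,15,0, 0,0,0,0,0,13,0, 0,0,0,0,0,8,0, 0,0,0,0,0,3.5,0, 0,0,0,0,0,0,0]'
python3 -m crank '[0,0,0,0,0,1,0, 0,0,0,0,0,0,0]'
```

```text
clock: 30.22
tool_pos: [0.4526, -0.356, 0.154]
orientation: [-180.0, -0.0, -106.5]
force: [-0.4, -0.6, -2.4]
opening: 0.0233
gripper_force: 30.0
clock: 30.48
tool_pos: [0.4529, -0.356, 0.1536]
orientation: [-179.9, -0.0, -106.5]
force: [0.3, 1.5, 4.1]
opening: 0.0232
gripper_force: 30.1
```

Contact force shows the bottle has touched the recess floor. Releasing slowly and rising.

```bash

python3 -m crank '[0,0,0,0,0,0,0.35, 0,0,0,0,0,0,0.45, 0,0,0,0,0,0,0.6, 0,0,0,0,0,0,0.7, 0,0,0,0,0,0,0.7]'
python3 -m crank '[0,0,0,0,0,-25,0.7, 0,0,0,0,0,-40,0.7, 0,0,0,0,0,-50,0.7, 0,0,0,0,0,-30,0.7, 0,0,0,0,0,0,0.7]'
python3 -m crank '[0,0,0,-45,0,0,0.7, 0,0,0,-45,0,0,0.7, 0,0,0,0,0,0,0.7]'
python3 - <<'E'
from h import *
cv2.imwrite("pics/w13.png",eyes.snapshot("wrist"));t=eyes.snapshot("top");s=eyes.snapshot("scene")
c=np.zeros((600,800,3),np.uint8);c[:300,:545]=cv2.resize(t[140:360,110:510],(545,300),interpolation=cv2.INTER_CUBIC)
c[300:,:400]=cv2.resize(s[170:360,190:450],(400,300),interpolation=cv2.INTER_CUBIC);c[300:,400:]=cv2.resize(cv2.imread("pics/w13.png"),(400,300),interpolation=cv2.INTER_AREA)
cv2.imwrite("pics/fin.png",c)
E
```

```text
clock: 31.1
tool_pos: [0.4524, -0.3558, 0.1528]
orientation: [180.0, -0.0, -106.5]
force: [0.7, -0.0, -0.5]
opening: 0.0601
gripper_force: 0.0
clock: 31.72
tool_pos: [0.4535, -0.3564, 0.3008]
orientation: [-179.7, -0.1, -106.5]
force: [-0.3, 0.3, -0.4]
opening: 0.0612
gripper_force: 0.0
clock: 32.1
tool_pos: [0.4783, -0.2673, 0.2971]
orientation: [179.9, 0.0, -106.3]
force: [0.2, -0.6, 0.2]
opening: 0.0611
gripper_force: 0.0
```

View pics/fin.png

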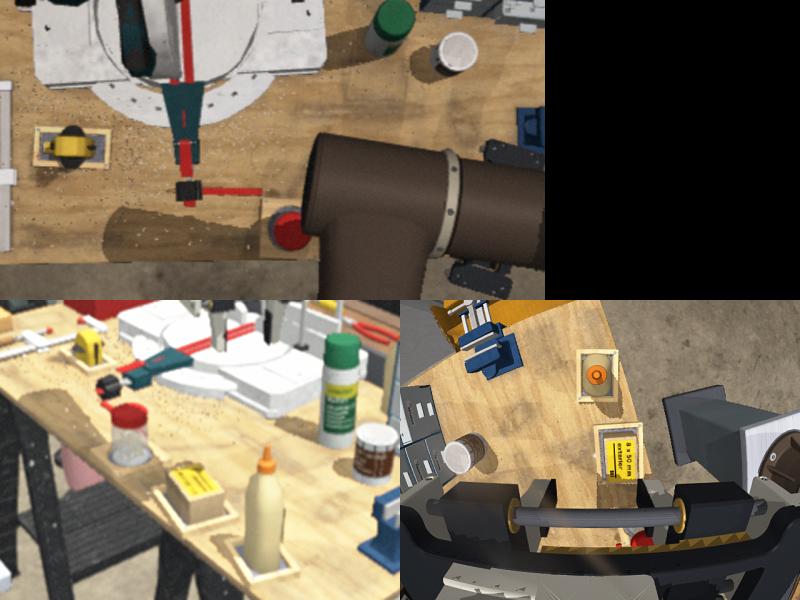

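All four objects stand upright in their own recesses. The pencil and tin are where they were.

```bash
python3 -c "from plant import ctrl;print(ctrl.close_job())"
```

```text
the job is handed in; nothing more can be done
None
```

The box of screws, screw jar, tape measure and glue bottle each stand upright in their own holder, the pencil and the tin are untouched, and the job was handed in at about 32 s; no verdict came back.

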